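# Angle a calendar carton past the price post into its bay

## Task

Slide the long carton of calendars across the counter, past the price post and into the empty bay of the wooden counter rack: push one end, then the other, to angle it round the post, then push it in until it lies square and fully home against the back board. Only push it with the fingers, never lifting or tipping it off the counter, do not barge into the post, and leave everything else on the counter where it stands.

Things in the scene. Friction and masses are not known exactly. Their poses are not given: they have to be found in the camera images.
- carton: Closed brown cardboard carton of calendars lying flat, 300 x 92 x 48 mm high, 0.3 to 0.65 kg, evenly filled; darker tape along the top, white labels. Too wide to pinch; slides and pivots flat when pushed on an end or a side. Origin: centre of the underside. x along its length, z up; at the start its x is within 15 degrees of the rack's x. Either end may go in first.
- rack: Pale wooden rack fixed to the counter; boards 12 mm thick, 70 mm high. Empty bay 155 mm wide, 290 mm deep, open on top, no sill (floor = counter). Origin: on the counter, centre of the empty bay's mouth; x points straight in (side boards x 0 to 302 mm, inner faces y +-77.5 mm; back board at x 290 mm), y towards the robot's side, z up. Bay beyond y -89.5 mm holds papers.
- bay_back (a point): Middle of the foot of the empty bay's back board (its inner face), on the counter. The 300 mm carton fully home touches this board and stands 10 mm out of the 290 mm deep mouth.
- post: Price post: steel tube fixed to the counter, 30 mm diameter, 156 mm tall, foot collar 38 mm diameter, 12 mm high; yellow price plate, 40 mm wide, on the customers' side (rack -y), 84 to 149 mm up. It stands 250 to 280 mm out from the bay's mouth near its middle line: the carton cannot pass straight in on either side. At the start the carton lies on its robot side. Origin: post's axis, on the counter.
- stapler: Blue stapler, 105 x 34 x 31 mm, loose; origin under its centre. Leave alone.
- pen_cup: Green cup with three pens, 72 mm diameter, 139 mm tall with the pens, loose; origin under its centre. Leave alone.
- tea_bottle: Green bottle with yellow label, 62 mm diameter, 190 mm tall, loose; origin under its centre. Leave alone.
- date_stamp: Dark wooden hand stamp with a round knob, 40 mm diameter, 76 mm tall, loose; origin under its centre. Leave alone.
- calculator: Grey desk calculator, 135 x 85 x 16 mm, loose; origin under its centre. Leave alone.
- tape_roll: Roll of yellow parcel tape lying flat, 96 mm diameter, 25 mm high, loose; origin under its centre. Leave alone.

How it is judged:
By the outcome, as a careful person would: the job done as asked, in the order asked, and still so for the second after the job is handed in, with the robot touching nothing.
It also fails if it takes over 72 s, if anything falls off the work surface, if the arm or the gripper's body presses on something with over 40 N, if the wrist force passes 120 N, or if a joint passes its speed limit or range.

## Robot

A 6-joint arm with a two-finger parallel gripper is mounted at the origin on the work surface. World frame = base frame: x ahead of the robot, y to its left, z up, the work surface at z = 0. Lengths are in m, angles in rad, forces in N, time in s.
With the tool pointing down it reaches from about 0.35 to 0.85 m from the base axis. Payload 8.1 kg.
Tool frame: the origin (TCP) lies between the finger pads; the fingertips stand nose_length ahead of it and the grasp point (between the pads) lies 2 mm behind it (nose_length is the distance from the TCP to the fingertips, in m); z points along the fingers, x is the direction in which the jaws open and shut, and the axes are right-handed (so a half turn about z gives the same grasp; the last joint's range is limited). The gripper opens to 93 mm and grips with 3 to 60 N. Pads are 15 mm wide; open, the fingers measure 128 mm over their backs; the gripper's body (75 mm by 188 mm) begins 65 mm behind the grasp point.
Start: joints at [1.02, 0.13, 1.488, -0, 1.523, -0.085], TCP at [0.269, 0.536, 0.236] pointing down, gripper open.
Joint ranges: [-2.96, 2.96], [-0.89, 2.26], [0.02, 2.5], [-1.34, 4.48], [0, 2.73], [-2.66, 2.66]. Speed limits (rad/s): [2.39, 2.39, 2.79, 3.14, 3.14, 3.14].

## Interface

Orientations are given as a rotation vector (axis times angle).
In Python, from plant import * gives the robot as it stands.
- The arm moves only by the tool carry_out, never from a script. Its argument "steps" is a list of rows, each an object with "xyz": the shift along the world's x, y, z in cm, a list of three; "rot": the turn, a rotation vector about the world's x, y, z in degrees, a list of three. In form: [{"xyz": [tx, ty, tz], "rot": [rx, ry, rz]}, ...]. A call has 1 to 10 rows; each row is the pose to reach, as a shift and turn from the pose commanded when the call began; what a row does not reach only later rows make up. A row lasts 1/10 s, in which the tool goes at most 50 mm and 8.59 degrees, less where a joint would pass 70% of its speed; a pose out of reach is approached as far as the arm can. A call with a gripper value outside its range is refused whole. "grip" is the opening, from 0 (shut) to 1 (fully open), set as the call begins (left out, the last holds). The fingers move at their own pace and stop on an object; "force" is the grip in N (left out, the last holds). Time passes only in rows, so rows that repeat a pose let the fingers close. It gives the time, the measured TCP pose, the force and the opening at its end, in the units of the state.
- read_state(): the state, without advancing time (a new reading comes with each control period).
- read_camera(name): name is "side" or "top" or "wrist"; returns the picture (400x640x3 uint8, red, green, blue); there is no depth.
- calibration(name): a dict with "fov_y" (degrees; the focal length in pixels is half the picture's height over the tangent of half this angle, whatever the lens; pixels are square), "cx", "cy" (the principal point, pixels), "xyz" and "attitude" of the camera in the world. Camera axes: x right, y down, z forward; pixel columns grow to the right and rows downward; lengths in m; the calibration is good to about 2 mm. A picture is of the moment at which its call begins: read the wrist's pose just before it. calibration takes no time and is no camera call; for the wrist camera it gives the pose at the moment of the call.
- close_job(): hands the job in, once; it reports no verdict.
The state is a dict: "t": time; "q": joint angles; "dq": joint speeds; "joint_torque": joint torques, N m; "tool_pos": TCP position; "orientation": TCP orientation; "force": force on the tool from outside, world axes, zero at the start; "wrist_torque": the same for the moment, N m; "opening": finger opening in m.
Only numpy, scipy, OpenCV 4.12 (cv2) and the standard library are available. Lean on these libraries where they do the work, as an engineer would, in place of code of your own. Each camera call takes 0.05 s, during which the arm holds its last target.

## Working session

There is one attempt and no reset: what is moved stays moved. The work goes in short steps, Python scripts to look and compute and a tool call to move; the robot and the scene stay as the last step left them, time stands still between calls to the robot, and variables do not carry over. Pictures are saved under pics/ and viewed, and the job is handed in when it is done.

Besides the shell and the picture viewer there is one more tool, called after "Emit:" by a JSON object that holds its "api" and its "payload". carry_out: Moves the arm, as the interface text tells. Its arguments: {"type":"object","properties":{"steps":{"type":"array","items":{"type":"object","properties":{"xyz":{"type":"array","items":{"type":"number"}},"rot":{"type":"array","items":{"type":"number"}}}}},"grip":{"type":"number"},"force":{"type":"number"}},"required":["steps"]}

```bash
ls; mkdir -p pics; python3 - <<'E'
from plant import *
import cv2
print(read_state())
for n in("top","side","wrist"):
    c=calibration(n);print(n,c)
    cv2.imwrite(f"pics/{n}0.png",read_camera(n)[:,:,::-1])
try: print(nose_length)
except Exception as e: print(e)
E
```

```text
pics
{'t': 0.0, 'q': array([ 1.01958588e+00,  1.31163366e-01,  1.48926728e+00,  9.26765080e-08,
        1.52298180e+00, -8.54159318e-02]), 'dq': array([ 8.79706735e-04, -4.05965736e-05, -3.31603304e-04,  8.40873871e-04,
        1.80015334e-03,  1.20928130e-03]), 'joint_torque': array([-4.11999081e-04, -5.59842968e+01, -4.91761601e+01,  7.67065678e-02,
        3.57057794e-02, -1.97012159e-04]), 'tool_pos': array([0.2691899 , 0.535632  , 0.23459269]), 'orientation': array([ 2.67347143e+00,  1.64833280e+00, -2.55172802e-03]), 'force': array([ 0.30179316, -0.78682078,  0.55784137]), 'wrist_torque': array([0.02812545, 0.03102217, 0.00818475]), 'opening': 0.09284293437434611}
top {'fov_y': 53.78758202509557, 'cx': 324.3674076045063, 'cy': 194.08874678472552, 'xyz': array([ 0.50004788, -0.04008327,  1.3918536 ]), 'attitude': array([-2.22301988,  2.16920371, -0.09843546])}
side {'fov_y': 50.50053680240396, 'cx': 316.4914017246669, 'cy': 203.0405339574754, 'xyz': array([ 0.41124371, -1.26547623,  0.7920365 ]), 'attitude': array([-2.13787961,  0.14227398, -0.07756842])}
wrist {'fov_y': 71.50821363964639, 'cx': 320.4738590898506, 'cy': 201.38491047502055, 'xyz': array([0.20350727, 0.56890083, 0.38393936]), 'attitude': array([2.47035398, 1.52327001, 0.20586421])}
0.017
```

View pics/top0.png

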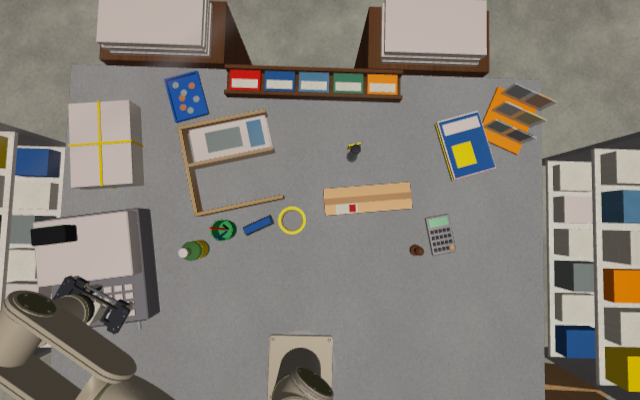

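View pics/side0.png

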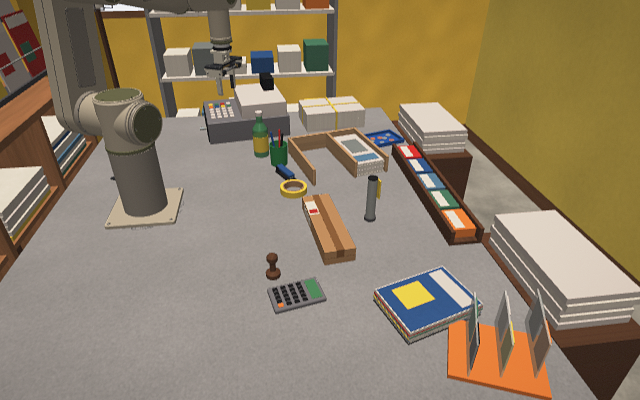

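```bash
python3 - <<'E'
import cv2
i=cv2.imread("pics/top0.png")[90:280,160:480]
cv2.imwrite("pics/top0z.png",cv2.resize(i,None,fx=2.5,fy=2.5,interpolation=cv2.INTER_CUBIC))
i=cv2.imread("pics/side0.png")[110:320,230:400]
cv2.imwrite("pics/side0z.png",cv2.resize(i,None,fx=2.8,fy=2.8,interpolation=cv2.INTER_CUBIC))
E
```

```text
(no output)
```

View pics/top0z.png

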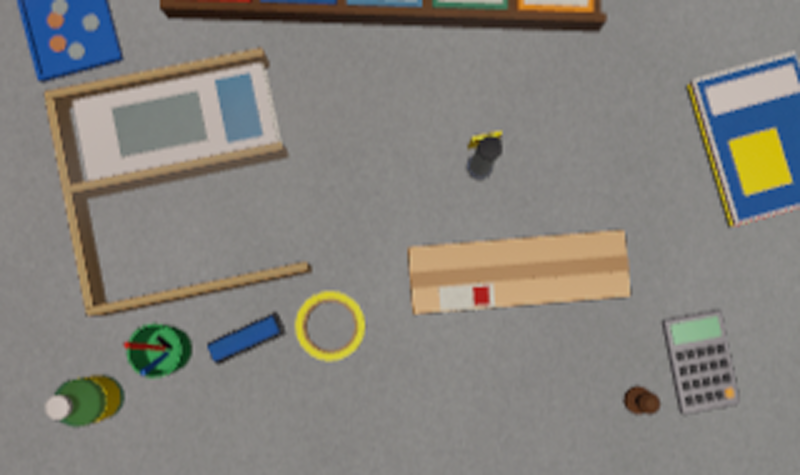

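View pics/side0z.png

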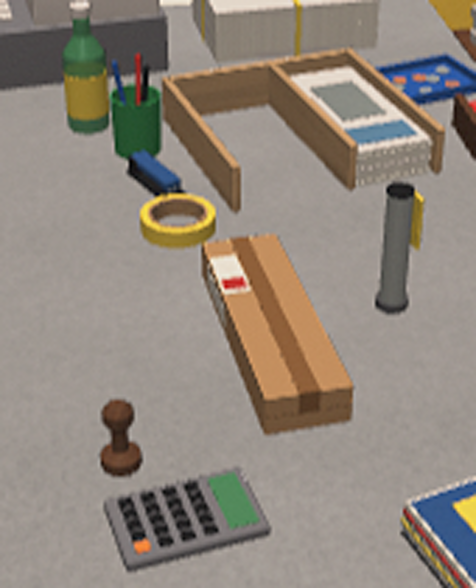

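```bash
cat > h.py <<'E'
from plant import *
import cv2, numpy as np
from scipy.spatial.transform import Rotation as R
def ray(c,uv,z):
    f=200/np.tan(np.radians(c["fov_y"]/2)); uv=np.atleast_2d(np.asarray(uv,float))
    d=np.c_[(uv[:,0]-c["cx"])/f,(uv[:,1]-c["cy"])/f,np.ones(len(uv))]@R.from_rotvec(c["attitude"]).as_matrix().T
    o=c["xyz"]; return (o+d*((z-o[2])/d[:,2])[:,None])
def proj(c,P):
    f=200/np.tan(np.radians(c["fov_y"]/2))
    p=(np.atleast_2d(P)-c["xyz"])@R.from_rotvec(c["attitude"]).as_matrix()
    return np.c_[f*p[:,0]/p[:,2]+c["cx"],f*p[:,1]/p[:,2]+c["cy"]]
E
python3 - <<'E'
from h import *
i=cv2.imread("pics/top0.png"); hsv=cv2.cvtColor(i,cv2.COLOR_BGR2HSV)
c=calibration("top")
m=cv2.inRange(hsv,(5,50,60),(25,255,255)); 
n,l,st,ce=cv2.connectedComponentsWithStats(m)
for k in range(1,n):
    if st[k,4]>150: print(k,st[k],ce[k])
k=l[198,390]; cm=(l==k).astype(np.uint8)
cm=cv2.morphologyEx(cm,cv2.MORPH_CLOSE,np.ones((7,7)))
r=cv2.minAreaRect(cv2.findContours(cm,0,1)[0][0]); b=cv2.boxPoints(r); print(r)
print("carton corners",ray(c,b,.048).round(4))
z=lambda p:np.array(p)/2.5+[160,90]
pts={"near side board front outer":(310,270),"inner":(306,263),"back outer":(88,315),"innerbackcorner":(97,302),"mid front inner":(287,155),"mid inner back":(78,189),"mid front outer":(284,146)}
for a,p in pts.items(): print(a,ray(c,z(p),.07).round(4))
for a,p,h in[("post top",(489,148),.156),("post foot",(481,168),0.01),("roll",(331,326),.025),("stapler end1",(278,322),.031),("stapler end2",(214,353),.031),("cup",(160,350),.09),("stamp base",(635,400),0.01),("bottle cap",(57,408),.19),("calc c",(668,322),.016),("calc d",(736,405),.016)]: print(a,ray(c,z(p),h).round(4))
s=calibration("side"); zs=lambda p:np.array(p)/2.8+[230,110]
print("side")
for a,p,h in[("post foot",(391,303),0.005),("carton c nearleft",(264,400),.048),("c farleft",(204,242),.048),("c farright",(277,236),.048),("c nearright",(352,386),.048),("board front inner top",(240,171),.07),("board front outer top",(232,174),.07),("mid front inner",(350,149),.07),("midfront outer",(358,145),.07),("back left corner inner",(177,82),.07),("back mid corner inner",(272,68),.07)]: print(a,ray(s,zs(p),h).round(4))
E
```

```text
1 [  99    1  138   67 1796] [188.81291759  41.97216036]
2 [ 224    7  266   92 3817] [364.90123133  68.18365208]
29 [ 482   86   72   69 2234] [511.63921218 117.94404655]
35 [ 68 100  76  89 485] [102.83917526 142.36701031]
45 [ 178  109  107  108 2256] [217.36923759 162.55585106]
50 [  0 136   8  33 229] [  3.10480349 151.06550218]
89 [ 323  182   89   34 2204] [368.94646098 197.26451906]
103 [ 603  268   37   36 1254] [621.39872408 285.33732057]
105 [   5  291  168  109 5166] [ 89.83565621 347.58962447]
112 [   0  302   90   98 3379] [ 32.86208938 367.75318141]
142 [ 605  347   35   46 1032] [619.08139535 364.80135659]
166 [ 545  363   63   37 1439] [567.89437109 385.77762335]
183 [271 375  38  25 487] [286.48870637 390.75359343]
((367.1568298339844, 198.24542236328125), (27.427085876464844, 88.08500671386719), 85.38934326171875)
carton corners [[ 0.6134 -0.0588  0.048 ]
 [ 0.6455 -0.3602  0.048 ]
 [ 0.5517 -0.3687  0.048 ]
 [ 0.5202 -0.0686  0.048 ]]
near side board front outer [[0.575  0.0685 0.07  ]]
inner [[0.5843 0.0742 0.07  ]]
back outer [[0.5077 0.3612 0.07  ]]
innerbackco
[... 282 characters left out ...]
134 0.031 ]]
stapler end2 [[0.4602 0.1994 0.031 ]]
cup [[0.4642 0.2595 0.09  ]]
stamp base [[ 0.4077 -0.3856  0.01  ]]
bottle cap [[0.3947 0.3566 0.19  ]]
calc c [[ 0.5177 -0.4297  0.016 ]]
calc d [[ 0.4044 -0.5258  0.016 ]]
side
post foot [[ 0.7328 -0.1641  0.005 ]]
carton c nearleft [[ 0.5523 -0.3707  0.048 ]]
c farleft [[ 0.5251 -0.0706  0.048 ]]
c farright [[ 0.6132 -0.0686  0.048 ]]
c nearright [[ 0.6424 -0.3607  0.048 ]]
board front inner top [[0.5853 0.0588 0.07  ]]
board front outer top [[0.5742 0.0523 0.07  ]]
mid front inner [[0.737  0.0999 0.07  ]]
midfront outer [[0.7499 0.1098 0.07  ]]
back left corner inner [[0.5295 0.343  0.07  ]]
back mid corner inner [[0.6757 0.3749 0.07  ]]
```

Emit:
{"api": "carry_out", "payload": {"steps": [{"xyz": [0, 0, 4], "rot": [0, 0, 0]}, {"xyz": [1, -3, 7], "rot": [0, 0, 5]}, {"xyz": [3, -7, 7], "rot": [0, 0, 10]}, {"xyz": [5, -11, 7], "rot": [0, 0, 15]}, {"xyz": [7, -15, 7], "rot": [0, 0, 20]}, {"xyz": [9, -19, 7], "rot": [0, 0, 25]}, {"xyz": [10, -23, 7], "rot": [0, 0, 30]}, {"xyz": [11, -27, 7], "rot": [0, 0, 35]}, {"xyz": [12, -31, 7], "rot": [0, 0, 37]}, {"xyz": [13, -35, 7], "rot": [0, 0, 37]}], "grip": 0, "force": 10}}

```text
t: 1.15
tool_pos: [0.3994, 0.1845, 0.3054]
orientation: [-2.011, -2.414, 0.0]
force: [0.3, -0.5, -0.6]
opening: 0.0178
```

Emit:
{"api": "carry_out", "payload": {"steps": [{"xyz": [1, -4, 0], "rot": [0, 0, 0]}, {"xyz": [2, -8, 0], "rot": [0, 0, 0]}, {"xyz": [3, -12, 0], "rot": [0, 0, 0]}, {"xyz": [4, -16, 0], "rot": [0, 0, 0]}, {"xyz": [5, -20, 0], "rot": [0, 0, 0]}, {"xyz": [6, -24, 0], "rot": [0, 0, 0]}, {"xyz": [7.5, -27, 0], "rot": [0, 0, 0]}, {"xyz": [9, -29, 0], "rot": [0, 0, 0]}, {"xyz": [9.4, -29, 0], "rot": [0, 0, 0]}, {"xyz": [9.4, -29, 0], "rot": [0, 0, 0]}]}}

```text
t: 2.15
tool_pos: [0.4934, -0.1039, 0.305]
orientation: [-2.013, -2.41, 0.0]
force: [-0.4, 1.0, -0.1]
opening: 0.0007
```

```bash
cat > look.py <<'E'
import sys
from h import *
n=sys.argv[1]
s=read_state();O=np.array([.659,.084]);X=np.array([-.202,.979]);X/=np.linalg.norm(X);Y=np.array([-X[1],X[0]])
rk=lambda p:np.c_[(np.atleast_2d(p)[:,:2]-O)@X,(np.atleast_2d(p)[:,:2]-O)@Y]*1000
Rm=R.from_rotvec(s["orientation"]).as_matrix()
print("t",round(s["t"],2),"tcp",s["tool_pos"].round(4),"psi",np.degrees(np.arctan2(Rm[1,0],Rm[0,0])).round(1),"rack",rk(s["tool_pos"]).round(0),"F",s["force"].round(1),"op",s["opening"].round(4),"q6",s["q"][5].round(2))
out=[]
for cam,(x0,y0,x1,y1) in (("top",(160,90,480,290)),("side",(230,110,430,320))):
    i=cv2.cvtColor(read_camera(cam),cv2.COLOR_RGB2BGR); cv2.imwrite(f"pics/{cam}_{n}.png",i)
    out.append(cv2.resize(i[y0:y1,x0:x1],None,fx=400/(y1-y0)*(1 if cam=='side' else 1.0)*.999,fy=400/(y1-y0)*.999))
h=min(o.shape[0] for o in out); o=np.hstack([a[:h] for a in out]); o=cv2.resize(o,(800,int(h*800/o.shape[1]))) 
cv2.imwrite(f"pics/z_{n}.png",o)
# carton by hue mask (cardboard), top view
c=calibration("top");i=cv2.imread(f"pics/top_{n}.png");hsv=cv2.cvtColor(i,cv2.COLOR_BGR2HSV)
m=cv2.inRange(hsv,(5,60,90),(20,200,255)); m[:, :200]=0
k=cv2.morphologyEx(m,cv2.MORPH_OPEN,np.ones((3,3)))
k=cv2.morphologyEx(k,cv2.MORPH_CLOSE,np.ones((9,9)))
cs=max((q for q in cv2.findContours(k[160:300,200:450],0,1)[0]),key=cv2.contourArea)+np.array([200,160])
P=ray(c,cs.reshape(-1,2),.048)[:,:2]
r=cv2.minAreaRect((P*1000).astype(np.float32)); b=cv2.boxPoints(r)/1000; print("rect mm",r[1])
q=rk(b); e=q[np.argsort(q[:,0])]; t=e[:2].mean(0);l=e[2:].mean(0)
print("carton rack centre",((t+l)/2).round(0),"trail",t.round(0),"lead",l.round(0),"yaw",np.degrees(np.arctan2(*(l-t)[::-1])).round(1))
E
python3 look.py a
```

```text
Traceback (most recent call last):
  File "look.py", line 7, in <module>
    print("t",round(s["t"],2),"tcp",s["tool_pos"].round(4),"psi",np.degrees(np.arctan2(Rm[1,0],Rm[0,0])).round(1),"rack",rk(s["tool_pos"]).round(0),"F",s["force"].round(1),"op",s["opening"].round(4),"q6",s["q"][5].round(2))
                                                                                                                                                                                 ^^^^^^^^^^^^^^^^^^
AttributeError: 'float' object has no attribute 'round'
```

```bash
sed -i 's/s\["opening"\].round(4)/round(float(s["opening"]),4)/;s/s\["q"\]\[5\].round(2)/round(float(s["q"][5]),2)/' look.py; python3 look.py a
```

```text
t 2.15 tcp [ 0.4934 -0.1039  0.305 ] psi 100.3 rack [[-151.  200.]] F [-0.4  1.  -0.1] op 0.0007 q6 -2.06
rect mm (93.2970962524414, 300.63037109375)
carton rack centre [-277.  135.] trail [-427.  150.] lead [-128.  121.] yaw -5.6
```

View pics/z_a.png

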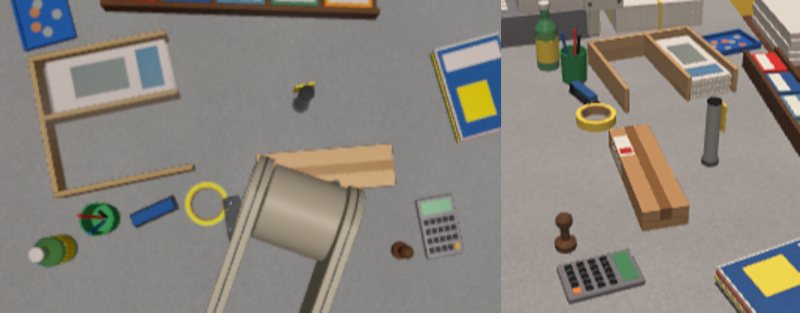

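Emit:
{"api": "carry_out", "payload": {"steps": [{"xyz": [0, 0, -5], "rot": [0, 0, 0]}, {"xyz": [0, 0, -10], "rot": [0, 0, 0]}, {"xyz": [0, 0, -15], "rot": [0, 0, 0]}, {"xyz": [0, 0, -19], "rot": [0, 0, 0]}, {"xyz": [0, 0, -23], "rot": [0, 0, 0]}, {"xyz": [0, 0, -26], "rot": [0, 0, 0]}, {"xyz": [0, 0, -27.6], "rot": [0, 0, 0]}, {"xyz": [1, 0.2, -27.6], "rot": [0, 0, 0]}, {"xyz": [2, 0.4, -27.6], "rot": [0, 0, 0]}, {"xyz": [2, 0.4, -27.6], "rot": [0, 0, 0]}]}}

```text
t: 3.25
tool_pos: [0.5164, -0.0996, 0.0318]
orientation: [2.009, 2.411, 0.003]
force: [0.1, -0.4, 0.1]
opening: 0.0005
```

Emit:
{"api": "carry_out", "payload": {"steps": [{"xyz": [0.6, 0.1, 0], "rot": [0, 0, 0]}, {"xyz": [1.2, 0.2, 0], "rot": [0, 0, 1]}, {"xyz": [1.8, 0.3, 0], "rot": [0, 0, 3]}, {"xyz": [2.4, 0.4, 0], "rot": [0, 0, 5]}, {"xyz": [3.0, 0.5, 0], "rot": [0, 0, 7]}, {"xyz": [3.6, 0.6, 0], "rot": [0, 0, 9]}, {"xyz": [4.2, 0.7, 0], "rot": [0, 0, 10]}, {"xyz": [4.8, 0.8, 0], "rot": [0, 0, 11]}, {"xyz": [5.2, 0.9, 0], "rot": [0, 0, 12]}, {"xyz": [5.2, 0.9, 0], "rot": [0, 0, 12]}]}}

```text
t: 4.25
tool_pos: [0.5662, -0.0908, 0.0297]
orientation: [1.748, 2.609, 0.001]
force: [-0.1, 0.1, 0.3]
opening: 0.0005
```

```bash
python3 look.py b
```

```text
t 4.25 tcp [ 0.5662 -0.0908  0.0297] psi 112.4 rack [[-152.  126.]] F [-0.1  0.1  0.3] op 0.0005 q6 -2.21
rect mm (299.8701477050781, 93.91030883789062)
carton rack centre [-282.  110.] trail [-421.  165.] lead [-142.   55.] yaw -21.5
```

View pics/z_b.png

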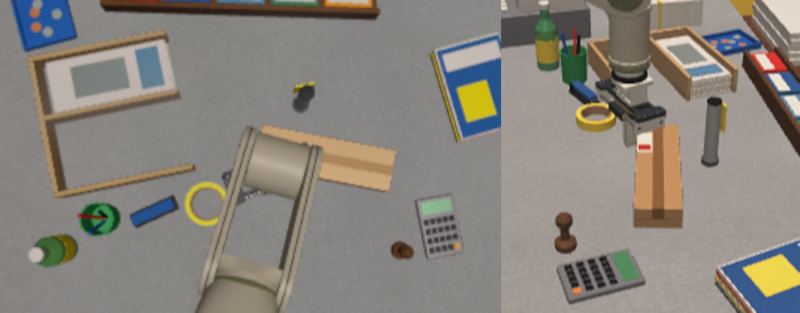

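Emit:
{"api": "carry_out", "payload": {"steps": [{"xyz": [-3.6, -0.7, 0], "rot": [0, 0, 0]}, {"xyz": [-7.2, -1.4, 0], "rot": [0, 0, 0]}, {"xyz": [-10.8, -2.2, 0], "rot": [0, 0, 0]}, {"xyz": [-10.0, -6, 0], "rot": [0, 0, 2]}, {"xyz": [-9.2, -10, 0], "rot": [0, 0, 4]}, {"xyz": [-8.4, -14, 0], "rot": [0, 0, 6]}, {"xyz": [-7.6, -18, 0], "rot": [0, 0, 6]}, {"xyz": [-6.8, -22, 0], "rot": [0, 0, 6]}, {"xyz": [-6.5, -23.2, 0], "rot": [0, 0, 6]}, {"xyz": [-5.5, -23.0, 0], "rot": [0, 0, 6]}]}}

```text
t: 5.35
tool_pos: [0.5164, -0.3132, 0.0292]
orientation: [-1.636, -2.68, 0.028]
force: [-0.0, 0.6, -0.5]
opening: 0.0
```

Emit:
{"api": "carry_out", "payload": {"steps": [{"xyz": [1, 0.2, 0], "rot": [0, 0, 0]}, {"xyz": [2, 0.4, 0], "rot": [0, 0, 0]}, {"xyz": [2.7, 0.6, 0], "rot": [0, 0, 0]}, {"xyz": [3.4, 0.7, 0], "rot": [0, 0, -1]}, {"xyz": [4.0, 0.8, 0], "rot": [0, 0, -3]}, {"xyz": [4.6, 0.9, 0], "rot": [0, 0, -5]}, {"xyz": [5.2, 1.1, 0], "rot": [0, 0, -6]}, {"xyz": [5.6, 1.2, 0], "rot": [0, 0, -7]}, {"xyz": [5.9, 1.3, 0], "rot": [0, 0, -8]}, {"xyz": [5.9, 1.3, 0], "rot": [0, 0, -8]}]}}

```text
t: 6.35
tool_pos: [0.576, -0.2989, 0.0294]
orientation: [-1.817, -2.56, 0.028]
force: [-0.1, 0.2, 1.0]
opening: 0.0008
```

```bash
python3 look.py c
```

```text
t 6.35 tcp [ 0.576  -0.2989  0.0294] psi 109.3 rack [[-358.  159.]] F [-0.1  0.2  1. ] op 0.0008 q6 -2.45
rect mm (93.02062225341797, 258.57080078125)
carton rack centre [-257.   80.] trail [-384.  103.] lead [-129.   57.] yaw -10.1
```

View pics/z_c.png

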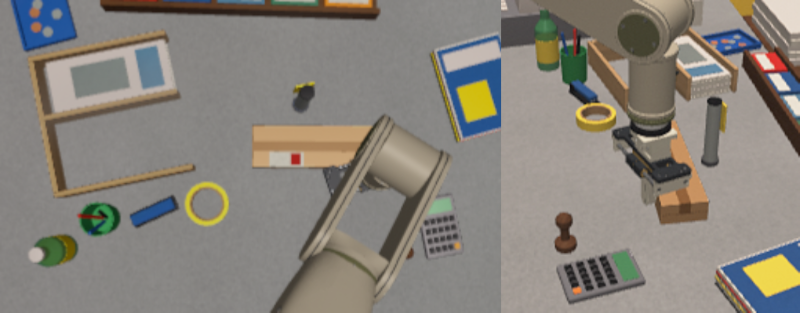

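Emit:
{"api": "carry_out", "payload": {"steps": [{"xyz": [-1.7, -0.4, 0], "rot": [0, 0, 0]}, {"xyz": [-3.4, -0.7, 0], "rot": [0, 0, 1]}, {"xyz": [-4.4, 3.5, 0], "rot": [0, 0, 2]}, {"xyz": [-5.2, 8.0, 0], "rot": [0, 0, 2.4]}, {"xyz": [-5.2, 8.0, 0], "rot": [0, 0, 2.4]}, {"xyz": [-4.2, 8.2, 0], "rot": [0, 0, 2.4]}, {"xyz": [-3.2, 8.4, 0], "rot": [0, 0, 2.4]}, {"xyz": [-2.2, 8.6, 0], "rot": [0, 0, 2.4]}, {"xyz": [-1.2, 8.8, 0], "rot": [0, 0, 2.4]}, {"xyz": [-0.4, 9.0, 0], "rot": [0, 0, 2.4]}], "grip": 1}}

```text
t: 7.45
tool_pos: [0.5723, -0.2098, 0.0293]
orientation: [-1.763, -2.597, 0.029]
force: [-4.3, -0.2, 3.3]
opening: 0.0761
```

Emit:
{"api": "carry_out", "payload": {"steps": [{"xyz": [0.5, 0.1, 0], "rot": [0, 0, 0]}, {"xyz": [1.0, 0.2, 0], "rot": [0, 0, 0]}, {"xyz": [1.5, 0.3, 0], "rot": [0, 0, 0]}, {"xyz": [2.0, 0.4, 0], "rot": [0, 0, 0]}, {"xyz": [2.4, 0.5, 0], "rot": [0, 0, 0]}, {"xyz": [2.7, 0.6, 0], "rot": [0, 0, 0]}, {"xyz": [2.7, 0.6, 0], "rot": [0, 0, 0]}]}}

```text
t: 8.15
tool_pos: [0.599, -0.2031, 0.0294]
orientation: [-1.762, -2.599, 0.028]
force: [0.2, 0.0, -0.5]
opening: 0.0932
```

```bash
python3 look.py d
```

```text
t 8.15 tcp [ 0.599  -0.2031  0.0294] psi 111.7 rack [[-269.  117.]] F [ 0.2  0.  -0.5] op 0.0932 q6 -2.34
rect mm (93.3636245727539, 136.37033081054688)
carton rack centre [-196.   48.] trail [-264.   49.] lead [-128.   47.] yaw -1.0
```

View pics/z_d.png

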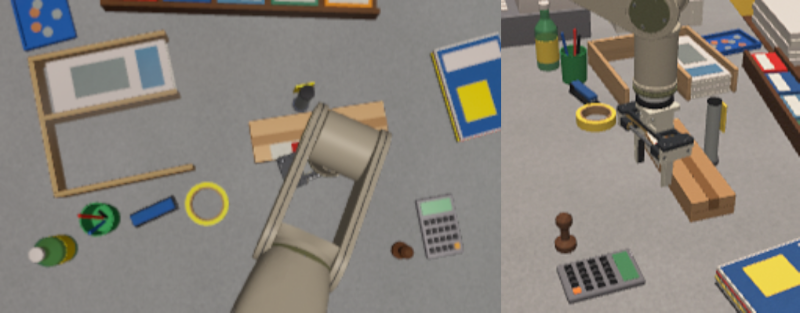

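```bash
python3 - <<'E'
import cv2,numpy as np
a=cv2.imread("pics/top_d.png")[130:220,310:430];b=cv2.imread("pics/side_d.png")[160:270,270:390]
a=cv2.resize(a,(480,360),interpolation=2);b=cv2.resize(b,(480*4//6,440*4//6),interpolation=2)
a=cv2.imread("pics/top_d.png")[140:210,315:425];a=cv2.resize(a,None,fx=7,fy=7,interpolation=2)
cv2.imwrite("pics/dz.png",a)
b=cv2.imread("pics/side_d.png")[160:260,280:390];b=cv2.resize(b,None,fx=6,fy=6,interpolation=2)
cv2.imwrite("pics/dzs.png",b)
E
```

```text
(no output)
```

View pics/dz.png

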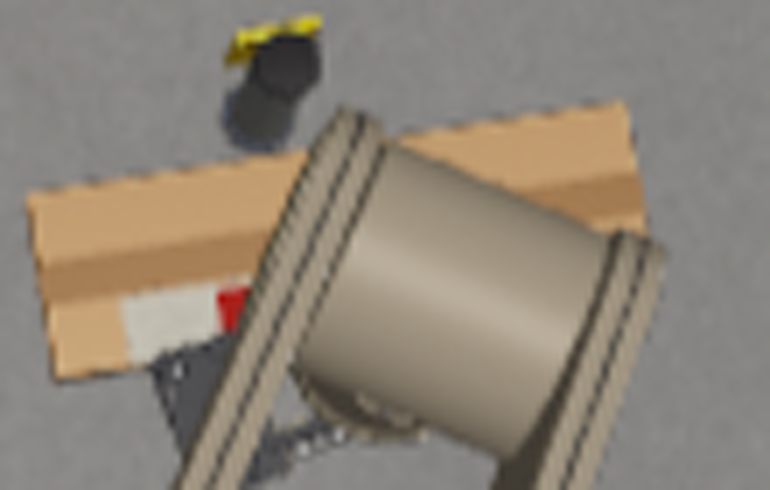

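View pics/dzs.png

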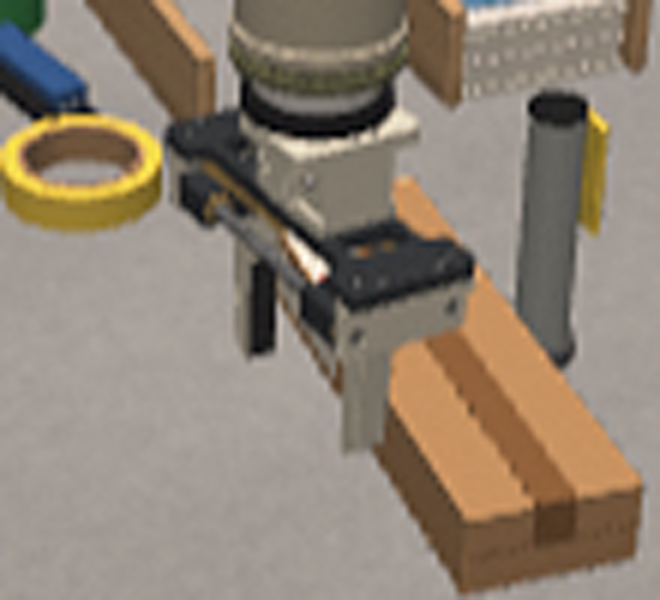

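```bash
cat > cor.py <<'E'
from h import *
O=np.array([.659,.084]);X=np.array([-.202,.979]);X/=np.linalg.norm(X);Y=np.array([-X[1],X[0]])
rk=lambda p:np.c_[(np.atleast_2d(p)[:,:2]-O)@X,(np.atleast_2d(p)[:,:2]-O)@Y]*1000
E
python3 - <<'E'
from cor import *
t=calibration("top");s=calibration("side")
A=rk(ray(t,np.array([[28,192],[57,378],[622,102]])/7+[315,140],.048));B=rk(ray(s,np.array([[462,517],[640,487]])/6+[280,160],.048))
print(A.round(),B.round()); d=A[0]-A[2];print(np.degrees(np.arctan2(d[1],d[0])),np.hypot(*d))
print(rk(ray(t,np.array([[255,115]])/7+[315,140],.006)))
E
```

```text
[[-133.    2.]
 [-130.   94.]
 [-429.    9.]] [[-426.  100.]
 [-433.   11.]]
-1.4544481935080653 296.70284749343125
[[-254.42592871  -22.52786732]]
```

Emit:
{"api": "carry_out", "payload": {"steps": [{"xyz": [-2, -0.4, 0], "rot": [0, 0, 0]}, {"xyz": [-2, -0.6, 4], "rot": [0, 0, 0]}, {"xyz": [-1, -4, 8], "rot": [0, 0, -3]}, {"xyz": [0, -8, 10], "rot": [0, 0, -6]}, {"xyz": [2.6, -12, 10], "rot": [0, 0, -9]}, {"xyz": [6.5, -12, 10], "rot": [0, 0, -10]}, {"xyz": [10.5, -11.3, 10], "rot": [0, 0, -10]}, {"xyz": [14.5, -10.5, 10], "rot": [0, 0, -10]}, {"xyz": [16.5, -9.9, 10], "rot": [0, 0, -10]}, {"xyz": [16.5, -9.9, 10], "rot": [0, 0, -10]}], "grip": 0}}

```text
t: 9.25
tool_pos: [0.7657, -0.3001, 0.128]
orientation: [-1.978, -2.436, 0.027]
force: [-1.0, 0.8, 0.1]
opening: 0.018
```

```bash
python3 look.py e
```

```text
t 9.25 tcp [ 0.7657 -0.3001  0.128 ] psi 101.9 rack [[-398.  -27.]] F [-1.   0.8  0.1] op 0.018 q6 -2.21
rect mm (93.90498352050781, 181.71278381347656)
carton rack centre [-218.   48.] trail [-309.   50.] lead [-128.   46.] yaw -1.3
```

View pics/z_e.png

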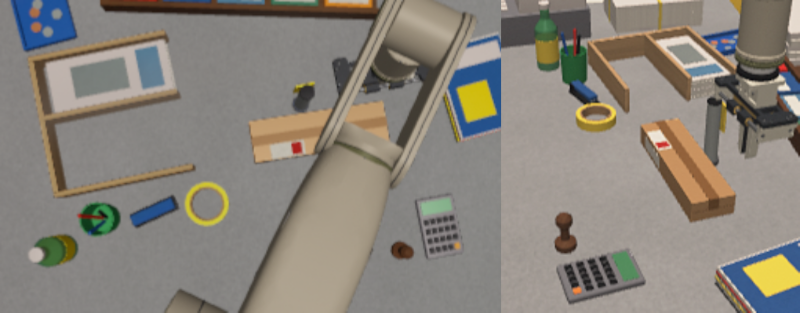

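Emit:
{"api": "carry_out", "payload": {"steps": [{"xyz": [0, 0, -4], "rot": [0, 0, 0]}, {"xyz": [0, 0, -8], "rot": [0, 0, 0]}, {"xyz": [0, 0, -9.8], "rot": [0, 0, 0]}, {"xyz": [-1, -0.2, -9.8], "rot": [0, 0, 0]}, {"xyz": [-2, -0.4, -9.8], "rot": [0, 0, 0]}, {"xyz": [-2.6, -0.5, -9.8], "rot": [0, 0, 1]}, {"xyz": [-3.1, -0.6, -9.8], "rot": [0, 0, 2]}, {"xyz": [-3.6, -0.7, -9.8], "rot": [0, 0, 4]}, {"xyz": [-4.1, -0.8, -9.8], "rot": [0, 0, 5]}, {"xyz": [-4.6, -0.9, -9.8], "rot": [0, 0, 6]}]}}

```text
t: 10.35
tool_pos: [0.718, -0.3116, 0.0326]
orientation: [-1.852, -2.537, 0.028]
force: [2.5, -0.7, 2.9]
opening: 0.0007
```

Emit:
{"api": "carry_out", "payload": {"steps": [{"xyz": [-0.4, -0.1, 0], "rot": [0, 0, 0]}, {"xyz": [-0.7, -0.1, 0], "rot": [0, 0, 0]}, {"xyz": [-0.7, -0.1, 0], "rot": [0, 0, 0]}]}}

```text
t: 10.65
tool_pos: [0.7103, -0.3125, 0.0318]
orientation: [-1.853, -2.534, 0.029]
force: [1.8, -1.2, 1.3]
opening: 0.0004
```

```bash
python3 look.py f
```

```text
t 10.65 tcp [ 0.7103 -0.3125  0.0318] psi 107.7 rack [[-399.   30.]] F [ 1.8 -1.2  1.3] op 0.0004 q6 -2.35
rect mm (92.98567962646484, 299.50799560546875)
carton rack centre [-277.   66.] trail [-424.   93.] lead [-129.   40.] yaw -10.3
```

View pics/z_f.png

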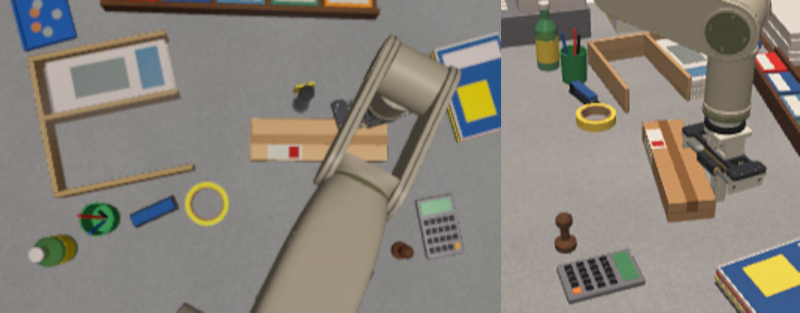

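Emit:
{"api": "carry_out", "payload": {"steps": [{"xyz": [1.2, 0.2, 0], "rot": [0, 0, 0]}, {"xyz": [1.2, 0.2, 4], "rot": [0, 0, -6]}, {"xyz": [1, -1, 8], "rot": [0, 0, -14]}, {"xyz": [0, -3, 9], "rot": [0, 0, -22]}, {"xyz": [-2, -5, 9], "rot": [0, 0, -30]}, {"xyz": [-4, -6.6, 9], "rot": [0, 0, -38]}, {"xyz": [-5.6, -6.6, 9], "rot": [0, 0, -46]}, {"xyz": [-5.6, -6.6, 9], "rot": [0, 0, -54]}, {"xyz": [-5.6, -6.6, 9], "rot": [0, 0, -62]}, {"xyz": [-5.6, -6.6, 9], "rot": [0, 0, -70]}], "grip": 0.5}}

```text
t: 11.75
tool_pos: [0.6536, -0.3779, 0.1203]
orientation: [-2.962, -1.001, 0.023]
force: [-0.6, 0.2, -0.6]
opening: 0.0462
```

Emit:
{"api": "carry_out", "payload": {"steps": [{"xyz": [0, 0, 0], "rot": [0, 0, -8]}, {"xyz": [0, 0, -4], "rot": [0, 0, -15.7]}, {"xyz": [0, 0, -7], "rot": [0, 0, -15.7]}, {"xyz": [0, 0, -9], "rot": [0, 0, -15.7]}, {"xyz": [0, 0, -9.3], "rot": [0, 0, -15.7]}]}}

```text
t: 12.25
tool_pos: [0.6518, -0.3764, 0.0233]
orientation: [-3.064, -0.596, 0.027]
force: [-0.7, 0.1, -0.6]
opening: 0.0462
```

```bash
python3 look.py g
```

```text
t 12.25 tcp [ 0.6518 -0.3764  0.0233] psi 22.0 rack [[-449.  100.]] F [-0.7  0.1 -0.6] op 0.0462 q6 -0.98
rect mm (92.98567962646484, 296.20501708984375)
carton rack centre [-275.   66.] trail [-421.   92.] lead [-129.   40.] yaw -10.3
```

View pics/z_g.png

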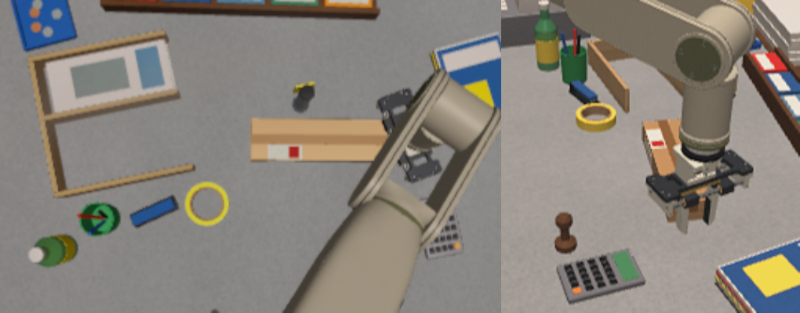

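Emit:
{"api": "carry_out", "payload": {"steps": [{"xyz": [-0.1, 0.8, 0.6], "rot": [0, 0, 0]}, {"xyz": [-0.5, 1.7, 0.6], "rot": [0, 0, 0]}, {"xyz": [-0.8, 2.4, 0.6], "rot": [0, 0, 0]}, {"xyz": [-1.1, 3.1, 0.6], "rot": [0, 0, 0]}, {"xyz": [-1.4, 3.8, 0.6], "rot": [0, 0, 0]}, {"xyz": [-1.7, 4.5, 0.6], "rot": [0, 0, 0]}, {"xyz": [-1.9, 5.2, 0.6], "rot": [0, 0, 0]}, {"xyz": [-2.2, 5.9, 0.6], "rot": [0, 0, 0]}, {"xyz": [-2.4, 6.4, 0.6], "rot": [0, 0, 0]}, {"xyz": [-2.4, 6.4, 0.6], "rot": [0, 0, 0]}]}}

```text
t: 13.35
tool_pos: [0.6299, -0.3129, 0.0338]
orientation: [-3.068, -0.597, 0.02]
force: [0.4, -0.2, -0.6]
opening: 0.0465
```

```bash
python3 look.py h
```

```text
t 13.35 tcp [ 0.6299 -0.3129  0.0338] psi 22.0 rack [[-383.  109.]] F [ 0.4 -0.2 -0.6] op 0.0465 q6 -0.92
rect mm (292.0229797363281, 94.01580047607422)
carton rack centre [-209.   71.] trail [-352.  102.] lead [-66.  41.] yaw -12.1
```

View pics/z_h.png

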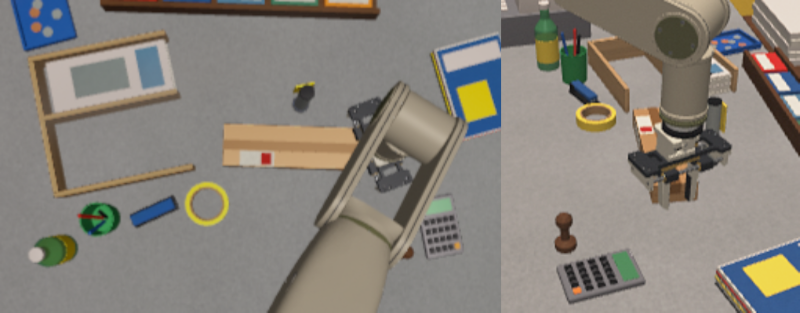

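Emit:
{"api": "carry_out", "payload": {"steps": [{"xyz": [0, -0.3, -0.4], "rot": [0, 0, -7.5]}, {"xyz": [0, -0.3, -0.4], "rot": [0, 0, -15]}, {"xyz": [0, -0.3, -0.4], "rot": [0, 0, -22.3]}, {"xyz": [0, 0.7, -0.4], "rot": [0, 0, -22.3]}, {"xyz": [0, 1.3, -0.4], "rot": [0, 0, -22.3]}, {"xyz": [0, 1.7, -0.4], "rot": [0, 0, -22.3]}, {"xyz": [0.1, 2.3, -0.4], "rot": [0, 0, -22.3]}, {"xyz": [0.2, 2.9, -0.4], "rot": [0, 0, -22.3]}, {"xyz": [0.3, 3.5, -0.4], "rot": [0, 0, -22.3]}, {"xyz": [0.3, 3.5, -0.4], "rot": [0, 0, -22.3]}]}}

```text
t: 14.45
tool_pos: [0.6338, -0.2781, 0.0305]
orientation: [-3.125, 0.006, 0.013]
force: [-0.3, -0.3, -0.4]
opening: 0.0465
```

```bash
python3 look.py i
```

```text
t 14.45 tcp [ 0.6338 -0.2781  0.0305] psi -0.2 rack [[-350.   98.]] F [-0.3 -0.3 -0.4] op 0.0465 q6 -0.49
rect mm (285.525390625, 93.86824798583984)
carton rack centre [-185.   63.] trail [-325.   92.] lead [-46.  33.] yaw -11.9
```

View pics/z_i.png

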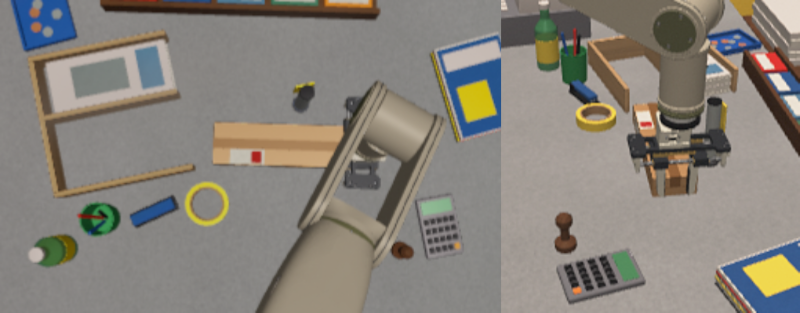

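Emit:
{"api": "carry_out", "payload": {"steps": [{"xyz": [0.1, 0.6, 0], "rot": [0, 0, 0]}, {"xyz": [0.2, 1.2, 0], "rot": [0, 0, 0]}, {"xyz": [0.3, 1.8, 0], "rot": [0, 0, 0]}, {"xyz": [0.4, 2.4, 0], "rot": [0, 0, 0]}, {"xyz": [0.5, 3.0, 0], "rot": [0, 0, 0]}, {"xyz": [0.6, 3.6, 0], "rot": [0, 0, 0]}, {"xyz": [0.6, 4.0, 0], "rot": [0, 0, 0]}, {"xyz": [0.6, 4.0, 0], "rot": [0, 0, 0]}]}}

```text
t: 15.35
tool_pos: [0.6397, -0.2382, 0.0305]
orientation: [-3.125, 0.007, 0.013]
force: [-0.4, -0.2, 0.1]
opening: 0.0465
```

```bash
python3 look.py j
```

```text
t 15.35 tcp [ 0.6397 -0.2382  0.0305] psi -0.3 rack [[-312.   84.]] F [-0.4 -0.2  0.1] op 0.0465 q6 -0.44
rect mm (280.2955627441406, 93.81169128417969)
carton rack centre [-145.   48.] trail [-282.   77.] lead [-8. 19.] yaw -12.0
```

View pics/z_j.png

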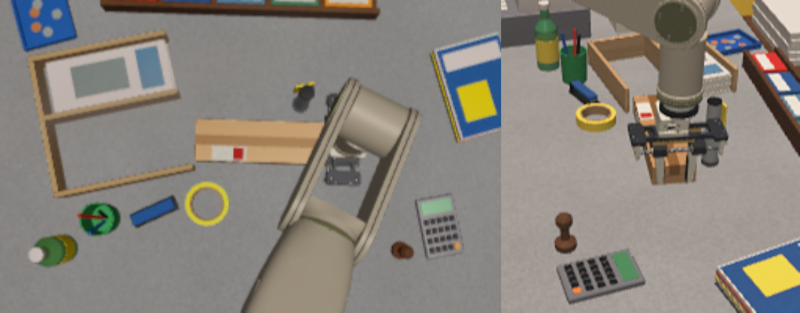

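Emit:
{"api": "carry_out", "payload": {"steps": [{"xyz": [0, -1.5, 0], "rot": [0, 0, 0]}, {"xyz": [0, -3.5, 0], "rot": [0, 0, 8]}, {"xyz": [0, -4, 0], "rot": [0, 0, 16]}, {"xyz": [0, -4, 0], "rot": [0, 0, 24]}, {"xyz": [0, -4, 0], "rot": [0, 0, 32]}, {"xyz": [0, -4, 0], "rot": [0, 0, 40]}, {"xyz": [0, -4, 0], "rot": [0, 0, 48]}, {"xyz": [0, -4, 0], "rot": [0, 0, 56]}, {"xyz": [0, -4, 0], "rot": [0, 0, 64]}, {"xyz": [0, -4, 0], "rot": [0, 0, 72]}], "grip": 0}}

```text
t: 16.45
tool_pos: [0.6391, -0.2804, 0.03]
orientation: [-2.535, -1.841, 0.026]
force: [0.3, 0.7, -0.1]
opening: 0.0002
```

Emit:
{"api": "carry_out", "payload": {"steps": [{"xyz": [0, 0, 0], "rot": [0, 0, 8]}, {"xyz": [0, 0, 0], "rot": [0, 0, 16]}, {"xyz": [0, 0.5, 0], "rot": [0, 0, 18]}, {"xyz": [0, 1.2, 0], "rot": [0, 0, 18]}, {"xyz": [0, 1.8, 0], "rot": [0, 0, 18]}, {"xyz": [0, 2.4, 0], "rot": [0, 0, 18]}, {"xyz": [0, 3.0, 0], "rot": [0, 0, 18]}, {"xyz": [0, 3.6, 0], "rot": [0, 0, 18]}, {"xyz": [0, 4.2, 0], "rot": [0, 0, 18]}, {"xyz": [0, 4.8, 0], "rot": [0, 0, 18]}]}}

```text
t: 17.45
tool_pos: [0.6395, -0.2311, 0.0305]
orientation: [-2.224, -2.212, 0.028]
force: [-0.8, -2.6, -0.1]
opening: 0.0006
```

```bash
python3 look.py k
```

```text
t 17.45 tcp [ 0.6395 -0.2311  0.0305] psi 89.7 rack [[-305.   83.]] F [-0.8 -2.6 -0.1] op 0.0006 q6 -1.97
rect mm (127.71207427978516, 518.395751953125)
carton rack centre [30. 36.] trail [-229.   47.] lead [289.  26.] yaw -2.3
```

View pics/z_k.png

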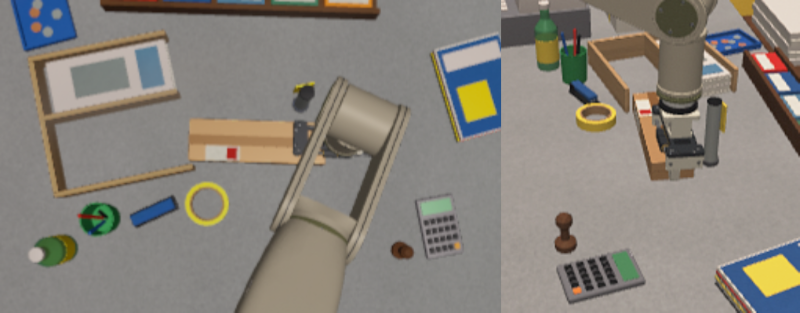

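```bash
python3 - <<'E'
s=open('look.py').read()
a=s.index("k=cv2.morphologyEx(m,cv2.MORPH_OPEN")
s=s[:a]+'''vv,uu=np.mgrid[0:400,0:640];W=rk(ray(c,np.c_[uu.ravel(),vv.ravel()],.048));ok=((W[:,0]<-8)&(W[:,0]>-480)&(abs(W[:,1]-50)<160))|((abs(W[:,1]+3)<66)&(W[:,0]<300)&(W[:,0]>-20))
m[~ok.reshape(400,640)]=0
'''+s[a:]
s=s.replace('cs=max((q for q in cv2.findContours(k[160:300,200:450],0,1)[0]),key=cv2.contourArea)+np.array([200,160])','cs=max((q for q in cv2.findContours(k,0,1)[0]),key=cv2.contourArea)').replace("m[:, :200]=0","")
s=s.replace('print("carton rack centre",((t+l)/2)','d=(l-t)/np.linalg.norm(l-t);t=l-300*d\ncv2.imwrite("pics/mask.png",k)\nprint("carton rack centre",((t+l)/2)')
open('look.py','w').write(s)
E
python3 look.py l
```

```text
t 17.55 tcp [ 0.6396 -0.2303  0.0304] psi 89.7 rack [[-304.   83.]] F [-0.8 -0.6  0.8] op 0.0004 q6 -1.97
rect mm (241.75331115722656, 93.94810485839844)
carton rack centre [-140.   47.] trail [-287.   78.] lead [ 6. 16.] yaw -12.0
```

View pics/mask.png

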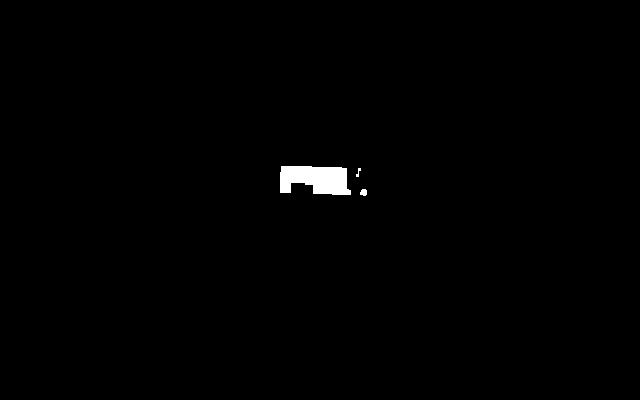

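Emit:
{"api": "carry_out", "payload": {"steps": [{"xyz": [0, 0.7, 0], "rot": [0, 0, 0]}, {"xyz": [0, 1.4, 0], "rot": [0, 0, 0]}, {"xyz": [0, 2.1, 0], "rot": [0, 0, 0]}, {"xyz": [0, 2.8, 0], "rot": [0, 0, 0]}, {"xyz": [0, 3.5, 0], "rot": [0, 0, 0]}, {"xyz": [0, 4.2, 0], "rot": [0, 0, 0]}, {"xyz": [0, 4.8, 0], "rot": [0, 0, 0]}, {"xyz": [0, 4.8, 0], "rot": [0, 0, 0]}]}}

```text
t: 18.45
tool_pos: [0.6396, -0.1819, 0.0304]
orientation: [-2.222, -2.212, 0.027]
force: [0.1, 0.4, 0.2]
opening: 0.0002
```

```bash
python3 look.py m
```

```text
t 18.45 tcp [ 0.6396 -0.1819  0.0304] psi 89.8 rack [[-257.   73.]] F [0.1 0.4 0.2] op 0.0002 q6 -1.91
rect mm (296.77996826171875, 93.90587615966797)
carton rack centre [-93.  37.] trail [-240.   68.] lead [53.  6.] yaw -12.1
```

View pics/z_m.png

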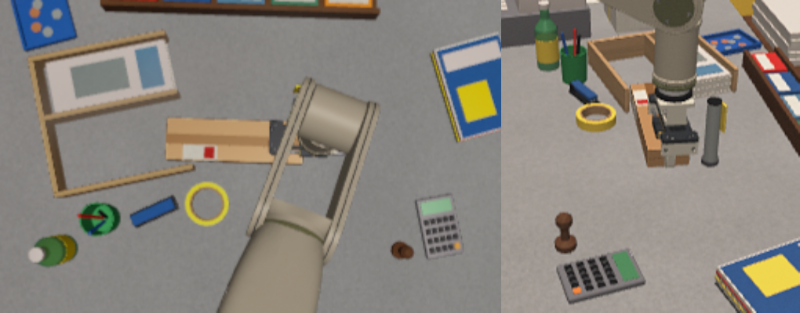

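Emit:
{"api": "carry_out", "payload": {"steps": [{"xyz": [0, 0.7, 0], "rot": [0, 0, 0]}, {"xyz": [0, 1.4, 0], "rot": [0, 0, 0]}, {"xyz": [0, 2.1, 0], "rot": [0, 0, 0]}, {"xyz": [0, 2.8, 0], "rot": [0, 0, 0]}, {"xyz": [0, 3.5, 0], "rot": [0, 0, 0]}, {"xyz": [0, 4.2, 0], "rot": [0, 0, 0]}, {"xyz": [0, 4.9, 0], "rot": [0, 0, 0]}, {"xyz": [0, 5.6, 0], "rot": [0, 0, 0]}, {"xyz": [0, 6.3, 0], "rot": [0, 0, 0]}, {"xyz": [0, 7.0, 0], "rot": [0, 0, 0]}]}}

```text
t: 19.55
tool_pos: [0.6394, -0.1126, 0.0303]
orientation: [-2.223, -2.212, 0.028]
force: [-0.5, -1.8, -1.5]
opening: 0.0004
```

```bash
python3 look.py n
```

```text
t 19.55 tcp [ 0.6394 -0.1126  0.0303] psi 89.7 rack [[-189.   59.]] F [-0.5 -1.8 -1.5] op 0.0004 q6 -1.81
rect mm (297.4049987792969, 94.05731964111328)
carton rack centre [-26.  23.] trail [-172.   54.] lead [121.  -9.] yaw -12.1
```

View pics/z_n.png

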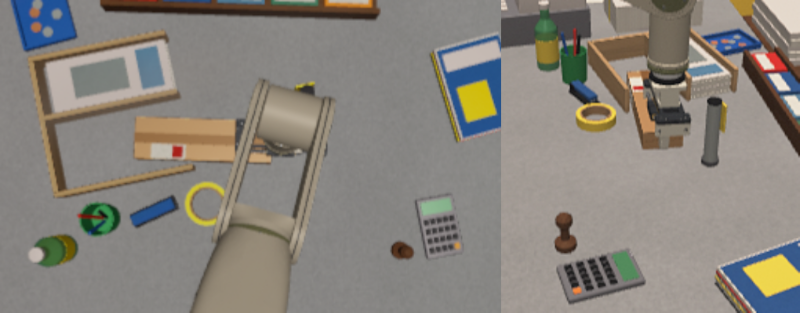

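Emit:
{"api": "carry_out", "payload": {"steps": [{"xyz": [0, -2.5, 0], "rot": [0, 0, 0]}, {"xyz": [-3.5, -4, 0], "rot": [0, 0, 0]}, {"xyz": [-6.5, -3.8, 0], "rot": [0, 0, 0]}, {"xyz": [-7.5, 0, 0], "rot": [0, 0, 0]}, {"xyz": [-7.8, 2.4, 0], "rot": [0, 0, 0]}, {"xyz": [-6.6, 2.6, 0], "rot": [0, 0, 0]}, {"xyz": [-5.4, 2.9, 0], "rot": [0, 0, 0]}, {"xyz": [-4.8, 3.0, 0], "rot": [0, 0, 2]}, {"xyz": [-4.2, 3.1, 0], "rot": [0, 0, 4]}, {"xyz": [-3.6, 3.2, 0], "rot": [0, 0, 6]}]}}

```text
t: 20.65
tool_pos: [0.6036, -0.0813, 0.0305]
orientation: [-2.103, -2.327, 0.028]
force: [-1.4, -0.9, -0.0]
opening: 0.0003
```

Emit:
{"api": "carry_out", "payload": {"steps": [{"xyz": [0.6, 0.1, 0], "rot": [0, 0, 2]}, {"xyz": [1.2, 0.2, 0], "rot": [0, 0, 3]}, {"xyz": [1.6, 0.3, 0], "rot": [0, 0, 4]}, {"xyz": [2.0, 0.4, 0], "rot": [0, 0, 5]}, {"xyz": [2.0, 0.4, 0], "rot": [0, 0, 5]}]}}

```text
t: 21.15
tool_pos: [0.6241, -0.077, 0.0305]
orientation: [-2.002, -2.417, 0.027]
force: [-0.7, 0.3, -0.0]
opening: 0.0007
```

```bash
python3 look.py o
```

```text
t 21.15 tcp [ 0.6241 -0.077   0.0305] psi 100.7 rack [[-151.   67.]] F [-0.7  0.3 -0. ] op 0.0007 q6 -1.95
rect mm (94.14562225341797, 218.71759033203125)
carton rack centre [-17.   6.] trail [-167.   12.] lead [133.   0.] yaw -2.2
```

View pics/z_o.png

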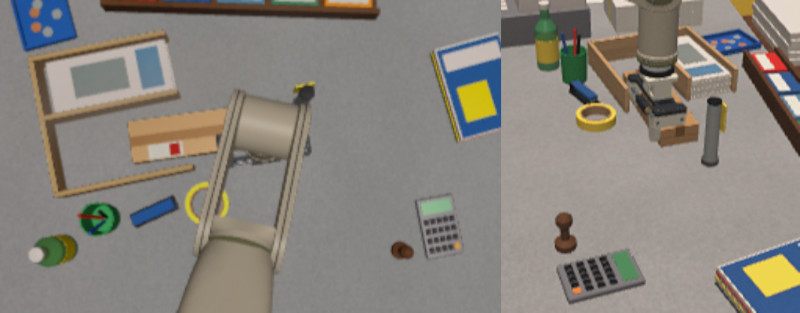

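Emit:
{"api": "carry_out", "payload": {"steps": [{"xyz": [-2, -0.4, 0], "rot": [0, 0, 0]}, {"xyz": [-2, -0.4, 5], "rot": [0, 0, -8]}, {"xyz": [-2, -0.4, 10], "rot": [0, 0, -16]}, {"xyz": [-2, -0.4, 14], "rot": [0, 0, -24]}, {"xyz": [0, -1, 14], "rot": [0, 0, -32]}, {"xyz": [2, -1.5, 14], "rot": [0, 0, -40]}, {"xyz": [4, -2, 14], "rot": [0, 0, -48]}, {"xyz": [6, -2.1, 14], "rot": [0, 0, -56]}, {"xyz": [6.2, -2.1, 14], "rot": [0, 0, -64]}, {"xyz": [6.2, -2.1, 14], "rot": [0, 0, -72]}], "grip": 0.5}}

```text
t: 22.25
tool_pos: [0.6859, -0.0982, 0.17]
orientation: [-3.032, -0.766, 0.019]
force: [0.5, 0.2, 0.6]
opening: 0.0467
```

Emit:
{"api": "carry_out", "payload": {"steps": [{"xyz": [0, 0, 0], "rot": [0, 0, -8]}, {"xyz": [0, 0, 0], "rot": [0, 0, -16]}, {"xyz": [0, 0, 0], "rot": [0, 0, -17]}]}}

```text
t: 22.55
tool_pos: [0.6854, -0.0982, 0.1703]
orientation: [-3.11, -0.314, 0.016]
force: [0.4, 0.2, 1.0]
opening: 0.0465
```

```bash
python3 look.py p
```

```text
t 22.55 tcp [ 0.6854 -0.0982  0.1703] psi 11.5 rack [[-184.   11.]] F [0.4 0.2 1. ] op 0.0465 q6 -0.42
rect mm (94.29590606689453, 298.4126892089844)
carton rack centre [-17.   6.] trail [-167.   12.] lead [133.   0.] yaw -2.2
```

View pics/z_p.png

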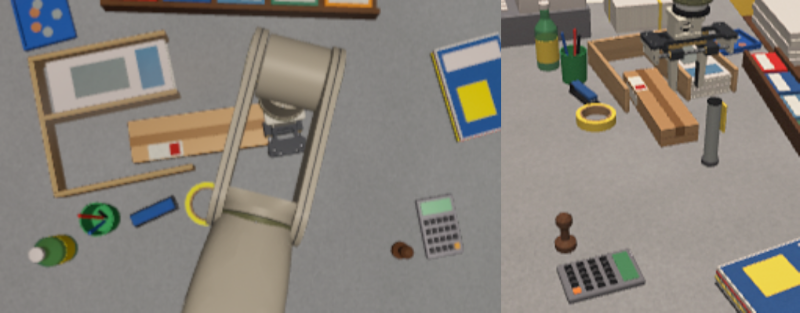

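Emit:
{"api": "carry_out", "payload": {"steps": [{"xyz": [0, 0, -4], "rot": [0, 0, 0]}, {"xyz": [0, 0, -7], "rot": [0, 0, 0]}, {"xyz": [0, 0, -9], "rot": [0, 0, 0]}, {"xyz": [0, 0, -11], "rot": [0, 0, 0]}, {"xyz": [0, 0, -12.5], "rot": [0, 0, 0]}, {"xyz": [0, 0, -14], "rot": [0, 0, 0]}]}}

```text
t: 23.25
tool_pos: [0.6856, -0.0982, 0.0297]
orientation: [-3.11, -0.322, 0.016]
force: [0.5, -0.5, 0.1]
opening: 0.0464
```

```bash
python3 look.py q
```

```text
t 23.25 tcp [ 0.6856 -0.0982  0.0297] psi 11.8 rack [[-184.   11.]] F [ 0.5 -0.5  0.1] op 0.0464 q6 -0.43
rect mm (94.75641632080078, 289.161865234375)
carton rack centre [-17.   6.] trail [-167.   13.] lead [133.  -0.] yaw -2.4
```

View pics/z_q.png

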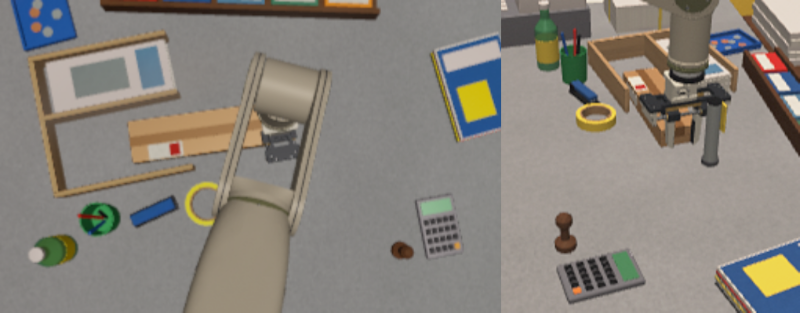

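Emit:
{"api": "carry_out", "payload": {"steps": [{"xyz": [-0.1, 0.5, 0], "rot": [0, 0, 0]}, {"xyz": [-0.2, 1.0, 0], "rot": [0, 0, 0]}, {"xyz": [-0.3, 1.6, 0], "rot": [0, 0, 0]}, {"xyz": [-0.5, 2.4, 0], "rot": [0, 0, 0]}, {"xyz": [-0.65, 3.2, 0], "rot": [0, 0, 0]}, {"xyz": [-0.8, 4.0, 0], "rot": [0, 0, 0]}, {"xyz": [-1.0, 4.8, 0], "rot": [0, 0, 0]}, {"xyz": [-1.15, 5.6, 0], "rot": [0, 0, 0]}, {"xyz": [-1.3, 6.4, 0], "rot": [0, 0, 0]}, {"xyz": [-1.4, 7.0, 0], "rot": [0, 0, 0]}]}}

```text
t: 24.35
tool_pos: [0.6712, -0.0274, 0.0303]
orientation: [-3.11, -0.319, 0.017]
force: [0.1, -4.8, 3.3]
opening: 0.0464
```

```bash
python3 look.py r
```

```text
t 24.35 tcp [ 0.6712 -0.0274  0.0303] psi 11.7 rack [[-112.   11.]] F [ 0.1 -4.8  3.3] op 0.0464 q6 -0.33
rect mm (94.40623474121094, 275.3804626464844)
carton rack centre [49. 11.] trail [-101.   11.] lead [199.  11.] yaw 0.0
```

View pics/z_r.png

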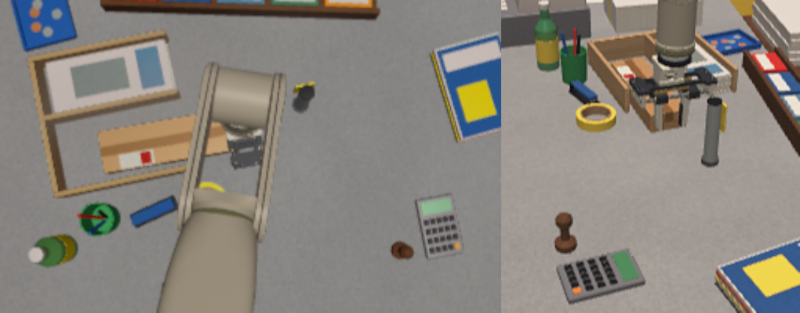

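Emit:
{"api": "carry_out", "payload": {"steps": [{"xyz": [-0.15, 0.8, 0], "rot": [0, 0, 0]}, {"xyz": [-0.3, 1.6, 0], "rot": [0, 0, 0]}, {"xyz": [-0.5, 2.4, 0], "rot": [0, 0, 0]}, {"xyz": [-0.65, 3.2, 0], "rot": [0, 0, 0]}, {"xyz": [-0.8, 4.0, 0], "rot": [0, 0, 0]}, {"xyz": [-1.0, 4.8, 0], "rot": [0, 0, 0]}, {"xyz": [-1.15, 5.6, 0], "rot": [0, 0, 0]}, {"xyz": [-1.3, 6.4, 0], "rot": [0, 0, 0]}, {"xyz": [-1.4, 7.0, 0], "rot": [0, 0, 0]}, {"xyz": [-1.5, 7.4, 0], "rot": [0, 0, 0]}]}}

```text
t: 25.45
tool_pos: [0.6564, 0.0465, 0.0304]
orientation: [-3.11, -0.319, 0.016]
force: [0.0, -2.3, -1.1]
opening: 0.0466
```

```bash
python3 look.py s
```

```text
t 25.45 tcp [0.6564 0.0465 0.0304] psi 11.7 rack [[-36.  10.]] F [ 0.  -2.3 -1.1] op 0.0466 q6 -0.22
rect mm (94.30455780029297, 191.0692901611328)
carton rack centre [124.  11.] trail [-26.  11.] lead [274.  10.] yaw -0.2
```

View pics/z_s.png

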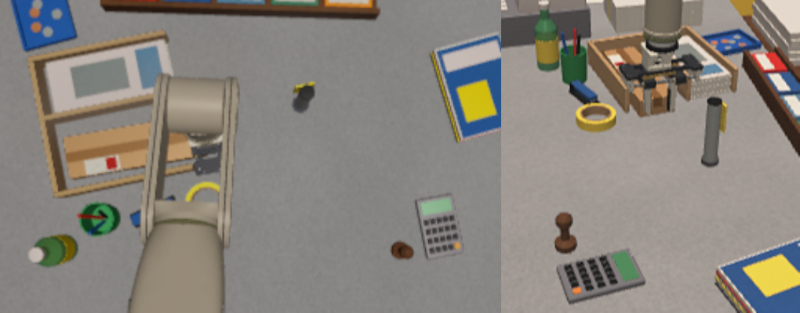

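Continue slowly and watch the force for contact with the back board.

Emit:
{"api": "carry_out", "payload": {"steps": [{"xyz": [-0.1, 0.4, 0], "rot": [0, 0, 0]}, {"xyz": [-0.15, 0.7, 0], "rot": [0, 0, 0]}, {"xyz": [-0.2, 1.0, 0], "rot": [0, 0, 0]}, {"xyz": [-0.25, 1.2, 0], "rot": [0, 0, 0]}, {"xyz": [-0.28, 1.35, 0], "rot": [0, 0, 0]}, {"xyz": [-0.3, 1.5, 0], "rot": [0, 0, 0]}]}}

```text
t: 26.15
tool_pos: [0.6536, 0.0607, 0.0306]
orientation: [-3.11, -0.319, 0.016]
force: [-0.6, -2.3, 1.2]
opening: 0.0464
```

Emit:
{"api": "carry_out", "payload": {"steps": [{"xyz": [-0.02, 0.1, 0], "rot": [0, 0, 0]}, {"xyz": [-0.04, 0.2, 0], "rot": [0, 0, 0]}]}}

```text
t: 26.35
tool_pos: [0.6533, 0.0627, 0.0306]
orientation: [-3.11, -0.319, 0.016]
force: [1.0, -3.4, 1.7]
opening: 0.0467
```

Emit:
{"api": "carry_out", "payload": {"steps": [{"xyz": [-0.02, 0.1, 0], "rot": [0, 0, 0]}, {"xyz": [-0.04, 0.2, 0], "rot": [0, 0, 0]}]}}

```text
t: 26.55
tool_pos: [0.6529, 0.0647, 0.0306]
orientation: [-3.11, -0.319, 0.015]
force: [0.8, -2.7, 2.0]
opening: 0.0465
```

Emit:
{"api": "carry_out", "payload": {"steps": [{"xyz": [-0.03, 0.15, 0], "rot": [0, 0, 0]}, {"xyz": [-0.05, 0.25, 0], "rot": [0, 0, 0]}]}}

```text
t: 26.75
tool_pos: [0.6523, 0.0673, 0.0306]
orientation: [-3.11, -0.319, 0.016]
force: [1.0, -4.3, 2.5]
opening: 0.0463
```

```bash
python3 look.py t
```

```text
t 26.75 tcp [0.6523 0.0673 0.0306] psi 11.7 rack [[-15.  10.]] F [ 1.  -4.3  2.5] op 0.0463 q6 -0.19
rect mm (94.92899322509766, 186.05526733398438)
carton rack centre [148.  11.] trail [-2. 12.] lead [298.   9.] yaw -0.6
```

View pics/z_t.png

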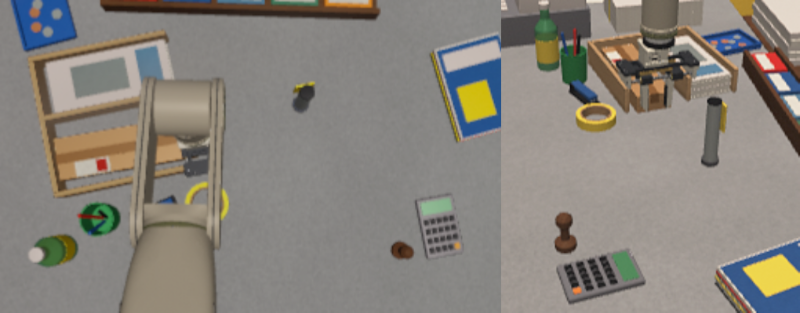

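Emit:
{"api": "carry_out", "payload": {"steps": [{"xyz": [-0.02, 0.1, 0], "rot": [0, 0, 0]}, {"xyz": [-0.04, 0.2, 0], "rot": [0, 0, 0]}]}}

```text
t: 27.05
tool_pos: [0.6522, 0.0683, 0.0306]
orientation: [-3.112, -0.319, 0.015]
force: [1.2, -11.4, 1.9]
opening: 0.0465
```

Emit:
{"api": "carry_out", "payload": {"steps": [{"xyz": [-0.02, 0.1, 0], "rot": [0, 0, 0]}, {"xyz": [-0.04, 0.2, 0], "rot": [0, 0, 0]}]}}

```text
t: 27.25
tool_pos: [0.6522, 0.0685, 0.0307]
orientation: [-3.114, -0.318, 0.014]
force: [4.6, -17.3, 0.5]
opening: 0.0463
```

Emit:
{"api": "carry_out", "payload": {"steps": [{"xyz": [-0.02, 0.1, 0], "rot": [0, 0, 0]}, {"xyz": [-0.02, 0.1, 0], "rot": [0, 0, 0]}, {"xyz": [-0.02, 0.1, 0], "rot": [0, 0, 0]}]}}

```text
t: 27.55
tool_pos: [0.6523, 0.0685, 0.0307]
orientation: [-3.115, -0.318, 0.014]
force: [5.7, -17.4, 0.5]
opening: 0.0464
```

Emit:
{"api": "carry_out", "payload": {"steps": [{"xyz": [0.1, -0.5, 0], "rot": [0, 0, 0]}, {"xyz": [0.4, -2, 0], "rot": [0, 0, 0]}, {"xyz": [0.8, -4, 0], "rot": [0, 0, 0]}, {"xyz": [0.8, -4, 5], "rot": [0, 0, 0]}, {"xyz": [0.8, -4, 10], "rot": [0, 0, 0]}, {"xyz": [0.8, -5, 15], "rot": [0, 0, 0]}, {"xyz": [-3, -9, 18], "rot": [0, 0, 0]}, {"xyz": [-6, -13, 20], "rot": [0, 0, 0]}, {"xyz": [-9, -17, 20], "rot": [0, 0, 0]}, {"xyz": [-12, -21, 20], "rot": [0, 0, 0]}]}}

```text
t: 28.55
tool_pos: [0.5401, -0.1261, 0.2314]
orientation: [-3.11, -0.321, 0.013]
force: [-0.2, -0.7, -0.3]
opening: 0.0464
```

```bash
python3 look.py u; python3 - <<'E'
import cv2
a=cv2.imread("pics/top_u.png")[100:270,165:350];cv2.imwrite("pics/uz.png",cv2.resize(a,None,fx=3.5,fy=3.5,interpolation=2)[:600])
a=cv2.imread("pics/side_u.png")[110:210,250:400];cv2.imwrite("pics/uzs.png",cv2.resize(a,None,fx=5,fy=5,interpolation=2)[:600])
E
```

```text
t 28.55 tcp [ 0.5401 -0.1261  0.2314] psi 11.8 rack [[-182.  159.]] F [-0.2 -0.7 -0.3] op 0.0464 q6 -0.53
rect mm (95.35026550292969, 304.60699462890625)
carton rack centre [148.  10.] trail [-2. 11.] lead [298.   9.] yaw -0.3
```

View pics/uz.png

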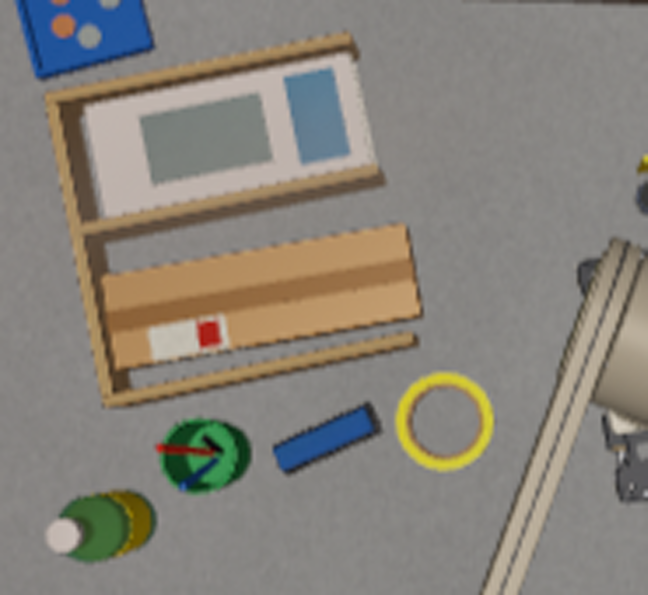

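View pics/uzs.png

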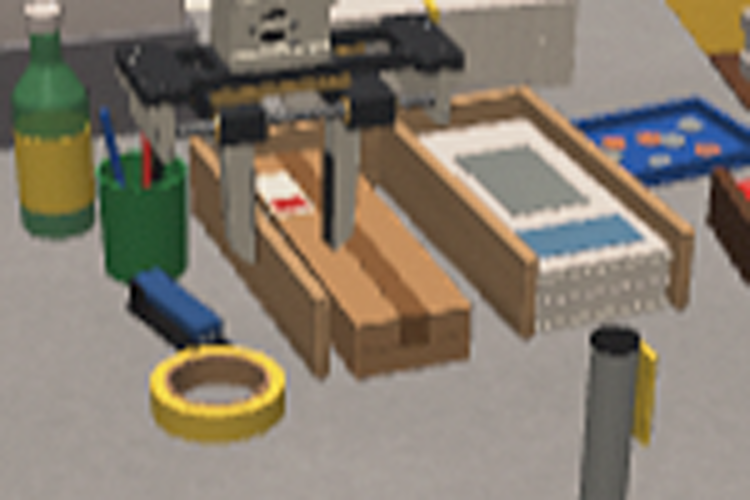

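```bash
python3 - <<'E'
from h import *
a=cv2.imread("pics/side0.png");b=cv2.imread("pics/side_u.png")
d=cv2.absdiff(a,b).max(2)
for n,(x0,y0,x1,y1) in {"stamp":(258,245,285,285),"calc":(262,275,332,320),"post":(362,170,385,225),"roll":(276,176,310,200),"stapler":(274,160,296,182),"cup":(270,135,290,168),"bottle":(248,105,272,160)}.items(): print(n,(d[y0:y1,x0:x1]>60).sum())
print(read_state()["t"])
close_job()
E
```

```text
stamp 0
calc 0
post 0
roll 4
stapler 0
cup 25
bottle 0
28.65
the job is handed in; nothing more can be done
```

The carton is in the empty bay, resting against the back board, and I handed the job in at 28.65 s.

**How it went:**
- I pushed the leading end sideways, then the trailing end.
- A wide push at the middle came out too straight. I had the tool angle wrong by a sign, so I corrected it with a push on the trailing end from the customers' side.
- I then pushed the carton in past the post at about 12 degrees. Part of that push was made with the tool at the wrong angle too, and I steered it back.
- Once the tail was clear of the post, I straightened it in the bay mouth and pushed it home with two fingers on its end.

**Last checks:**
- **Home:** The push force rose from about 4 N to about 18 N while the fingers stopped advancing, so the carton is on the back board. The camera put its leading end at 298 mm, deeper than the 290 mm the bay allows. I put that down to the carton blending into the back board in the colour mask, and relied on the force.
- **Square:** The final picture shows it within about 0.3 degrees of square, with visible gaps to both side boards.
- **Post:** By my measurements the carton stayed about 8 mm or more from the post. The wrist readings I saw showed no sign of a hit.
- **Other items:** Comparing the start and end side views, the stamp, calculator, post, stapler and bottle show no change. The tape roll differs by 4 pixels and is in the same place in the top view. The cup differs by 25 pixels; I think that is the gripper or its shadow behind it, but I did not confirm it.
- **Release:** The fingers are raised and clear of everything, with the wrist force near zero.

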